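# Reset the water-filter monitor through its shuttered well

### The arm

A 7-joint arm with a two-finger parallel gripper is mounted at the origin on a cart in front of the work surface, level with it; the furniture and walls round the work are solid. World frame = base frame: x ahead of the robot, y to its left, z up, the work surface at z = 0. Lengths are in mm, angles in rad, forces in N, time in s.
With the tool pointing down it reaches from about 425 to 1025 mm from the base axis. Payload 9.4 kg.
Tool frame: the origin (TCP) lies midway between the tips of the shut fingers; the grasp point (between the pads) lies 19 mm behind it; x points along the fingers, y is the direction in which the jaws open and shut, and the axes are right-handed (so a half turn about x gives the same grasp; the last joint's range is limited). The gripper opens to 85 mm and grips with 20 to 120 N. Pads are 22 mm wide; open, the fingers measure 114 mm over their backs; the gripper's body (76 mm by 85 mm) begins 54 mm behind the grasp point. The pads swing forward as they close: fully open they stand 13 mm farther back than shut.
Start: joints at [-1.289, 0.599, -0.003, 1.599, 0.002, 0.943, -0.08], TCP at [254.59, 678.829, 203.275] pointing down, gripper open.
Joint ranges: [-2.57, 2.57], [-0.35, 1.97], [-1.29, 1.29], [0.11, 2.56], [-1.05, 4.19], [0.11, 1.86], [-2.63, 2.63]. Speed limits (rad/s): [2.22, 2.22, 3.01, 3.01, 3.14, 3.14, 3.14].

### API

Orientations are given as a unit quaternion [w, x, y, z].
In Python, from rig import readout, optics, close_job gives the robot as it stands.
- The arm moves only by the tool jog_arm, never from a script. Its argument "deltas" is a list of rows, each a list of 3 entries, a list of its own where there are three numbers: the shift along the world's x, y, z in mm, then the turn, a rotation vector about the world's x, y, z in degrees, then the opening in per cent of the stroke, from 0 (shut) to 100 (fully open). In form: [[[dx, dy, dz], [wx, wy, wz], gripper], ...]. A call has exactly 10 rows; each row is the pose to reach, as a shift and turn from the pose commanded when the call began; what a row does not reach only later rows make up. A row lasts 1/10 s, in which the tool goes at most 50 mm and 8.59 degrees, less where a joint would pass 70% of its speed; a pose out of reach is approached as far as the arm can. A call with a gripper value outside its range is refused whole. The fingers move at their own pace and stop on an object; "squeeze" is the grip in N (left out, the last holds). Time passes only in rows, so rows that repeat a pose let the fingers close, or fill a call up. It gives the time, the measured TCP pose, the force and the opening at its end, in the units of the state.
- readout.sense(): the state, without advancing time (a new reading comes with each control period).
- optics.grab_frame(name): name is "side" or "top"; returns the picture (420x560x3 uint8, red, green, blue); there is no depth.
- optics.camera_info(name): a dict with "camera_matrix" (3x3 intrinsics, pixels), "distortion" ([k1, k2, p1, p2, k3] as OpenCV has them; the pictures are not rectified), "world_from_camera" (4x4, takes a point from camera to world coordinates). Camera axes: x right, y down, z forward; pixel columns grow to the right and rows downward; lengths in mm; the calibration is good to about 2 mm. A picture is of the moment at which its call begins. camera_info takes no time and is no camera call.
- close_job(): hands the job in, once; it reports no verdict.
The state is a dict: "t": time; "joints": joint angles; "joint_vel": joint speeds; "effort": joint torques, N m; "tool_pos": TCP position; "eef_rot": TCP orientation; "ft_force": force on the tool from outside, world axes, zero at the start; "moment": the same for the moment, N m; "width": opening from 0.0 (shut) to 1.0 (fully open).
Only numpy, scipy, OpenCV 4.12 (cv2) and the standard library are available. Lean on these libraries where they do the work, as an engineer would, in place of code of your own. Each camera call takes 0.05 s, during which the arm holds its last target.

### The job

The clinic's water filter has been changed, so reset its monitor, the white box with two wells in its top. With a fingertip push the grey shutter fully aside by its rib, reach down into the round well it uncovers, press the sunken reset key fully down and hold it for at least one second, let it come up, then push the shutter fully home over the well again. Pinch and lift nothing, leave the key in the square well and the things standing round alone, and keep the monitor where it stands.

Things in the scene. Friction and masses are not known exactly. Their poses are not given: they have to be found in the camera images.
- monitor: The water-filter monitor: loose white bench box on rubber feet, about 1.5 kg, 130 mm deep (its x), 222 mm wide (its y), flat top 50 mm above its origin; origin at the centre of its underside, z up, -x its front (dark display strip). Rails 6 mm high, 5 mm thick, run along y at x=-17 and +53 mm, from y=-39 to +89 mm; the shutter slides between them.
- round_well (a point): Centre of the mouth of the round well in the monitor's top, 46 mm across, 32 mm deep, upright walls; in the monitor's frame at x=+18, y=+55, z=+50 mm. The shutter covers it at the start. The reset key is sunk in it.
- square_well (a point): Centre of the mouth of the always open square well, 46 x 46 mm, 32 mm deep; in the monitor's frame at x=+18, y=-60, z=+50 mm. The test key is sunk in it.
- shutter (a joint): Travel (m) of the grey sliding shutter on the monitor's top: 0 = fully home over the round well, 0.060 = end stop, fully open; moves along the monitor's -y as the value grows. Plate 64 mm (x) by 58 mm (y), upper face 4 mm above the monitor's top. Dry friction about 1.2 N, stays where it is left, no detent. Starts up to 12 mm open.
- shutter_rib (a point): Middle of the top edge of the upright rib across the middle of the shutter plate: 8 mm thick (monitor's y), 44 mm long (its x), standing 17 mm above the plate; this point is 21 mm above the monitor's top and over the centre of the round well when the shutter is home. Its +y and -y faces can be pushed by fingertips.
- rib_left: The rib's +y half (4 mm thick), with the face to push on to open the shutter. Origin on the middle of the rib's +y half, level with the monitor's top.
- rib_right: The rib's -y half (4 mm thick), with the face to push on to close the shutter. Origin on the middle of the rib's -y half, level with the monitor's top.
- reset_key (a joint): Travel (m) of the reset key in the round well: 0 = up, 0.006 = fully down; a spring brings it back. It starts to move at about 1.5 N and is fully down at 5 N.
- reset_key_top (a point): Centre of the top of the reset key, a round grey key 26 mm across, 20 mm below the mouth of the round well when up; it moves with the key.
- test_key (a joint): Travel (m) of the test key, a square grey key (26 mm) in the open square well: 0 = up, 0.006 = fully down, same spring. It is to be left alone.
- bur_block: Bystander beyond the monitor's -y end: loose blue bur block with a clear lid, 46 x 62 x 34 mm; origin at the centre of its underside.
- dappen_dish: Bystander in front of the monitor: loose small clear dish, 33 mm across, 26 mm high; origin at the centre of its underside.
- gauze_packet: Bystander beyond the monitor's +y end: loose flat carton, 86 x 85 x 19 mm; origin at the centre of its underside.
- sharps_pot: Bystander behind the monitor: loose yellow pot with a red lid, 64 mm across, 78 mm high; origin at the centre of its underside.
- timer: Bystander in front of the monitor: loose white timer, 62 x 62 x 21 mm; origin at the centre of its underside.

How it is judged:
By the outcome, as a careful person would: the job done as asked, in the order asked, and still so for the second after the job is handed in, with the robot touching nothing.
It also fails if it takes over 51 s, if anything falls off the work surface, if the arm or the gripper's body presses on something with over 40 N, if the wrist force passes 120 N, or if a joint passes its speed limit or range.

## Working session

There is one attempt and no reset: what is moved stays moved. The work goes in short steps, Python scripts to look and compute and a tool call to move; the robot and the scene stay as the last step left them, time stands still between calls to the robot, and variables do not carry over. Pictures are saved under pics/ and viewed, and the job is handed in when it is done.

Besides the shell and the picture viewer there is one more tool, called as name(argument=value, ...) on one line, values as JSON. jog_arm: Moves the arm, as the interface text tells. Its arguments: {"type":"object","properties":{"deltas":{"type":"array"},"squeeze":{"type":"number"}},"required":["deltas"]}

```bash
mkdir -p pics; ls; python3 - <<'E'
from rig import readout, optics
import cv2
for n in("top","side"):
    im=optics.grab_frame(n); cv2.imwrite(f"pics/{n}0.png",im[:,:,::-1])
    c=optics.camera_info(n); print(n,c)
print(readout.sense())
E
```

```text
pics
top {'camera_matrix': array([[411.05816291,   0.        , 282.32051497],
       [  0.        , 411.05816291, 207.40748291],
       [  0.        ,   0.        ,   1.        ]]), 'distortion': array([-0.09884788,  0.        ,  0.        ,  0.        ,  0.        ]), 'world_from_camera': array([[ 1.65730205e-02, -9.92223579e-01,  1.23360059e-01,
         4.59805683e+02],
       [-9.99124004e-01, -1.16927118e-02,  4.01809008e-02,
         2.01358420e+01],
       [-3.84260236e-02, -1.23917915e-01, -9.91548179e-01,
         9.16003908e+02],
       [ 0.00000000e+00,  0.00000000e+00,  0.00000000e+00,
         1.00000000e+00]])}
side {'camera_matrix': array([[509.78673869,   0.        , 289.13010897],
       [  0.        , 509.78673869, 211.86175248],
       [  0.        ,   0.        ,   1.        ]]), 'distortion': array([0.00763996, 0.        , 0.        , 0.        , 0.        ]), 'world_from_camera': array([[-9.95325765e-01,  6.29649297e-02, -7.32259519e-02,
         6.19067510e+02],
       [ 9.65645266e-02,  6.59732998e-01, -7.45270195e-01,
         7.50263739e+02],
       [ 1.38369136e-03, -7.48857656e-01, -6.62729430e-01,
         7.03148580e+02],
       [ 0.00000000e+00,  0.00000000e+00,  0.00000000e+00,
         1.00000000e+00]])}
{'t': 0.1, 'joints': array([-1.28868377,  0.60005827, -0.00254838,  1.60003234,  0.00177535,
        0.94293656, -0.07979954]), 'joint_vel': array([ 0.00104085, -0.00347634,  0.00110595, -0.00208079, -0.00095948,
       -0.0017032 ,  0.00022147]), 'effort': array([ 4.31203385e-03, -7.77989459e+01,  1.56972002e+00, -2.58629054e+01,
        1.26878021e-02,  5.44032358e-03,  3.42485532e-05]), 'tool_pos': array([254.43588193, 678.39128094, 202.50004107]), 'eef_rot': array([ 0.6957088 ,  0.12565929,  0.69581214, -0.12666677]), 'ft_force': array([-1.02817893,  0.0027064 ,  0.08496925]), 'moment': array([ 0.04419059, -0.00792181,  0.01702502]), 'width': 0.9988808037364855}
```

View pics/top0.png

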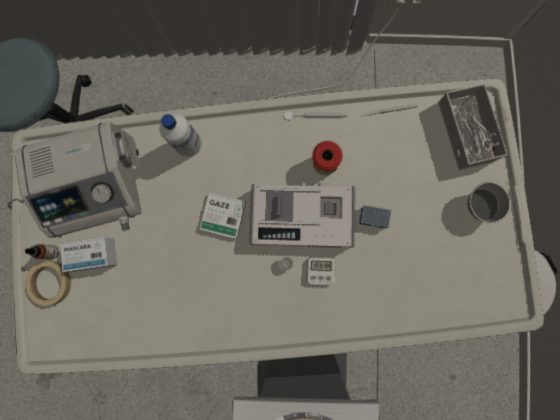

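View pics/side0.png

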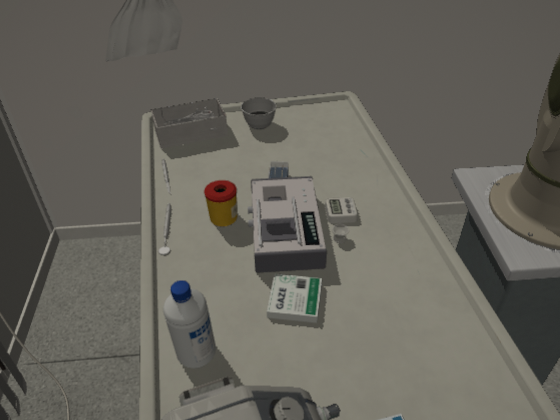

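The top view shows the monitor at about (302,216), with the shutter to its left at about (282,205) and the square well at (331,207). I'll enlarge both views.

```bash
python3 - <<'E'
import cv2
a=cv2.imread("pics/top0.png")[170:260,190:400]; b=cv2.imread("pics/side0.png")[160:280,200:370]
f=lambda x,s:cv2.convertScaleAbs(cv2.resize(x,None,fx=s,fy=s,interpolation=cv2.INTER_CUBIC),alpha=1.5)
cv2.imwrite("pics/topz.png",f(a,3.8)); cv2.imwrite("pics/sidez.png",f(b,4.7))
E
```

```text
(no output)
```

View pics/topz.png

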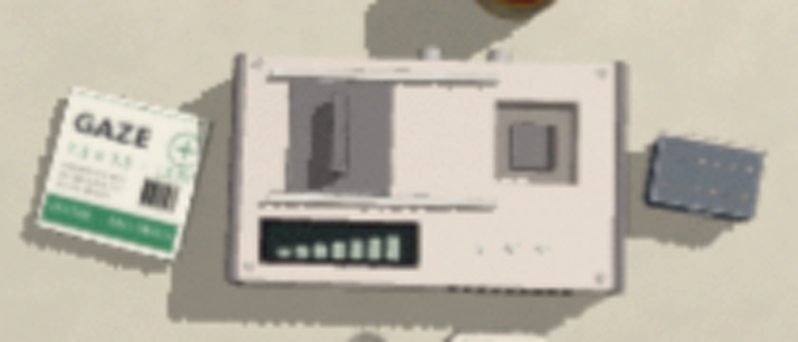

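View pics/sidez.png

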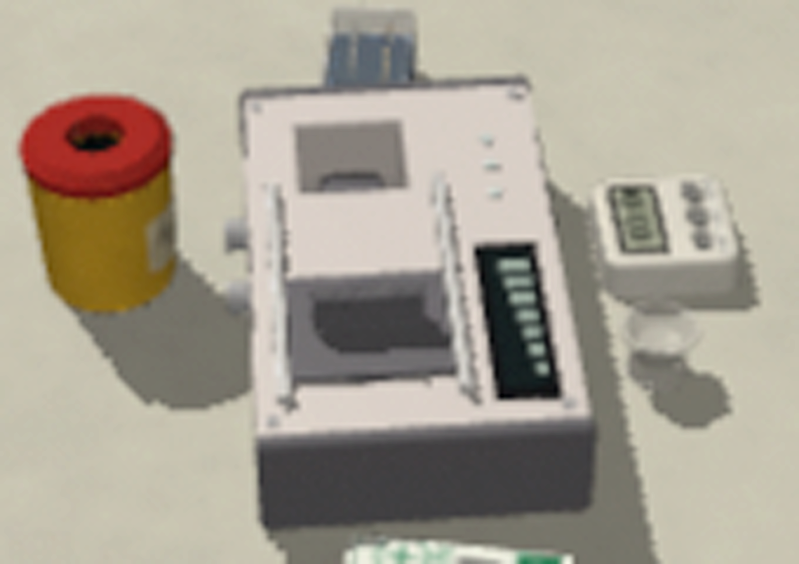

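```bash
cat > h.py <<'E'
import numpy as np, cv2
from rig import optics
def proj(n,P):
    c=optics.camera_info(n); T=np.linalg.inv(c["world_from_camera"]); 
    r,_=cv2.Rodrigues(T[:3,:3]); return cv2.projectPoints(np.array(P,float).reshape(-1,1,3),r,T[:3,3],c["camera_matrix"],c["distortion"])[0][:,0]
def M(p,P):
    P=np.array(P,float); c,s=np.cos(p[2]),np.sin(p[2])
    return P@np.array([[c,s,0],[-s,c,0],[0,0,1]])+[p[0],p[1],0]
E
cat > fit.py <<'E'
from h import *
from scipy.optimize import least_squares
W=[(41,-37,50),(41,-83,50),(-5,-83,50),(-5,-37,50)]
R=[(53,89,56),(53,-39,56),(-17,89,56),(-17,-39,56)]
C=[(65,111,50),(65,-111,50),(-65,-111,50),(-65,111,50)]
tz=np.array([(497,100),(580,102),(576,185),(495,180),(268,76),(497,82),(260,204),(495,206),(237,54),(626,62),(622,292),(229,282)])
sz=np.array([(298,193),(295,122),(403,120),(407,190),(288,398),(268,186),(473,397),(440,180),(258,435),(245,88),(528,82),(592,427)])
t=(tz+.5)/3.8-.5+[190,170]; s=(sz+.5)/4.7-.5+[200,160]
P=W+R+C
for nm,w in (("both",(1,1)),("top",(1,0)),("side",(0,1))):
    f=lambda p:np.r_[w[0]*(proj("top",M(p,P))-t).ravel(),w[1]*(proj("side",M(p,P))-s).ravel()]
    r=least_squares(f,[550,-20,0],loss="soft_l1",x_scale=[100,100,.1]); p=r.x; print(nm,p,np.degrees(p[2]))
    if nm=="both": print(np.round(f(p).reshape(-1,2),1).tolist()); pb=p
p=pb
# shutter
for X,Y,q in ((288,140,(18,84,54)),(392,140,(18,26,54)),(341,136,(18,55,71))):
    u=((np.array([X,Y])+.5)/3.8-.5+[190,170])
    d=least_squares(lambda d:(proj("top",M(p,[(q[0]+d[1],q[1]-d[0],q[2])]))-u).ravel(),[0,0]).x; print("shutter",d)
for n,P in dict(round=(18,55,50),rib=(18,55,71),sq=(18,-60,50)).items(): print(n,M(p,[P]))
E
python3 fit.py
```

```text
both [ 5.52472785e+02  1.41801248e+01 -1.07138025e-02] -0.6138556661833774
[[-1.0, -0.0], [-1.2, -0.1], [-0.4, -0.4], [-0.9, 0.5], [0.1, -1.0], [0.2, -1.3], [1.1, -1.9], [0.2, -1.0], [-1.5, -0.4], [-0.1, -0.4], [0.6, 0.3], [-1.6, 0.2], [1.1, -0.3], [0.6, 0.4], [-0.0, -0.4], [1.0, -0.9], [-0.2, -0.8], [1.2, -1.5], [-0.6, -3.0], [-0.1, -2.1], [0.1, 2.9], [-0.9, -0.2], [0.7, -2.1], [2.1, 0.1]]
top [ 5.51566818e+02  1.33481923e+01 -7.81795336e-03] -0.4479357320251146
side [ 5.53361443e+02  1.60655378e+01 -1.13184334e-02] -0.6484984656982731
shutter [ 7.07279338 -2.67540103]
shutter [ 7.04264375 -1.3763471 ]
shutter [ 8.42848372 -1.95567749]
round [[571.0609998   68.98412346  50.        ]]
rib [[571.0609998   68.98412346  71.        ]]
sq [[569.82893609 -46.00927644  50.        ]]
```

```bash
python3 - <<'E'
from rig import readout
from scipy.spatial.transform import Rotation as R
import numpy as np
s=readout.sense(); q=s["eef_rot"]; r=R.from_quat(q,scalar_first=True); m=r.as_matrix();print(m.round(3))
for yy in ([1,0,0],[-1,0,0],[0,1,0],[0,-1,0]):
    t=np.column_stack([[0,0,-1],yy,np.cross([0,0,-1],yy)]); print(yy,np.degrees((R.from_matrix(t)*r.inv()).as_rotvec()).round(2))
from h import *
for px in((183,135),(105,180)):
    c=optics.camera_info("top");u=cv2.undistortPoints(np.array([[px]],float),c["camera_matrix"],c["distortion"])[0,0]
    T=c["world_from_camera"];d=T[:3,:3]@[*u,1]
    for z in(0,150,220):print(px,z,(T[:3,3]+d*(z-T[2,3])/d[2]).round())
E
```

```text
[[-0.     0.351  0.936]
 [-0.001  0.936 -0.351]
 [-1.    -0.001  0.   ]]
[1, 0, 0] [ 6.000e-02 -7.000e-02 -6.944e+01]
[-1, 0, 0] [7.0000e-02 6.0000e-02 1.1056e+02]
[0, 1, 0] [ 8.000e-02 -1.000e-02  2.056e+01]
[0, -1, 0] [-1.0000e-02 -1.2000e-01 -1.5944e+02]
(183, 135) 0 [742. 293.   0.]
(183, 135) 150 [696. 248. 150.]
(183, 135) 220 [674. 227. 220.]
(105, 180) 0 [634. 476.   0.]
(105, 180) 150 [605. 401. 150.]
(105, 180) 220 [592. 366. 220.]
```

The tool frame only needs a turn of about −70°, which puts the jaws along x. The monitor is at about (552, 14), yaw −0.6°, and the shutter is about 7 mm open. Now to approach along the front side.

jog_arm(deltas=[[[5,-18,0],[0,0,-2],0],[[15,-55,0],[0,0,-6],0],[[27,-100,0],[0,0,-10],0],[[39,-145,0],[0,0,-15],0],[[51,-190,0],[0,0,-19],0],[[63,-235,0],[0,0,-23],0],[[75,-280,0],[0,0,-28],0],[[86,-320,0],[0,0,-32],0],[[93,-348,0],[0,0,-34],0],[[95,-359,0],[0,0,-35],0]], squeeze=40)

```text
t: 1.1
tool_pos: [350.1, 316.7, 203.3]
eef_rot: [0.625, 0.331, 0.625, -0.331]
ft_force: [0.4, 1.1, 0.4]
width: 0.001
```

jog_arm(deltas=[[[10,-11,0],[0,0,-2],0],[[35,-37,-10],[0,0,-6],0],[[68,-70,-25],[0,0,-11],0],[[100,-104,-40],[0,0,-16],0],[[132,-137,-55],[0,0,-21],0],[[164,-170,-70],[0,0,-26],0],[[192,-200,-80],[0,0,-30],0],[[212,-222,-88],[0,0,-33],0],[[220,-232,-92],[0,0,-35],0],[[220,-232,-93],[0,0,-35],0]])

```text
t: 2.1
tool_pos: [570.6, 86.9, 109.4]
eef_rot: [-0.497, -0.503, -0.497, 0.503]
ft_force: [1.1, 0.1, -0.1]
width: -0.002
```

```bash
python3 - <<'E'
from rig import readout, optics
import cv2
s=readout.sense(); print(s["t"],s["tool_pos"],s["eef_rot"],s["ft_force"],s["width"],s["joints"])
for n in("top","side"):
    im=optics.grab_frame(n)[:,:,::-1]
    b=im[160:270,190:400] if n=="top" else im[100:300,160:400]
    cv2.imwrite(f"pics/{n}1.png",cv2.convertScaleAbs(cv2.resize(b,None,fx=3,fy=3,interpolation=cv2.INTER_CUBIC),alpha=1.5))
E
```

```text
2.1 [570.56738401  86.87868206 109.42282263] [-0.49704829 -0.5027695  -0.49681709  0.50332754] [ 1.1458036   0.05483027 -0.07939509] -0.0024853803469272366 [-0.44753562  0.56314625  0.2900129   2.038613   -0.28200491  0.57768007
  0.02559867]
```

View pics/side1.png

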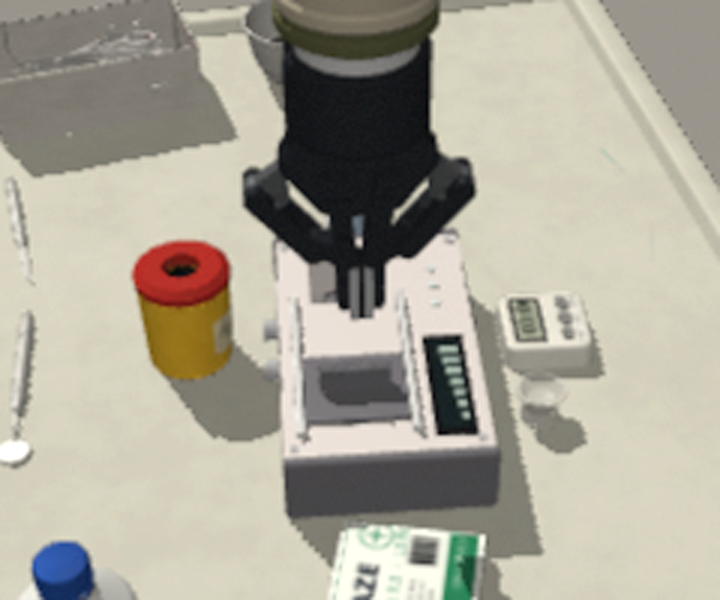

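View pics/top1.png

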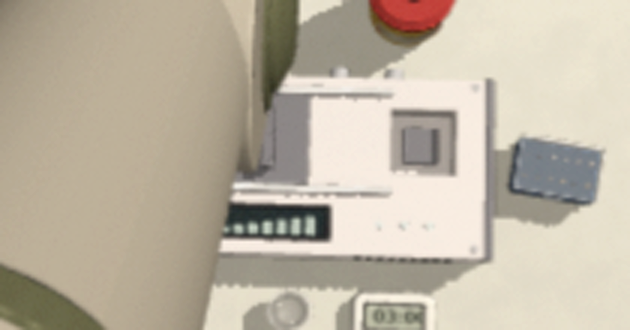

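```bash
python3 - <<'E'
from h import *
print(proj("side",[(570.6,86.9,109.4),(570.6-14.5,97.9,109.4),(570.6+14.5,97.9,109.4)]), (proj("side",[(570.6,86.9,109.4)])-[160,100])*3)
E
```

```text
[[279.61520579 214.1140738 ]
 [288.47084727 217.78954927]
 [271.78893544 218.85908088]] [[358.84561738 342.34222139]]
```

```bash
python3 - <<'E'
from rig import optics
import cv2
from h import *
im=optics.grab_frame("side")[:,:,::-1].copy()
b=im[165:240,240:330]; b=cv2.resize(b,None,fx=8,fy=8,interpolation=cv2.INTER_NEAREST)
b=cv2.convertScaleAbs(b,alpha=1.8,beta=20)
p=((proj("side",[(570.6,86.9,109.4)])[0]-[240,165]+.5)*8).astype(int); cv2.drawMarker(b,tuple(map(int,p)),(0,0,255))
cv2.imwrite("pics/side2.png",b)
E
```

```text
(no output)
```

View pics/side2.png

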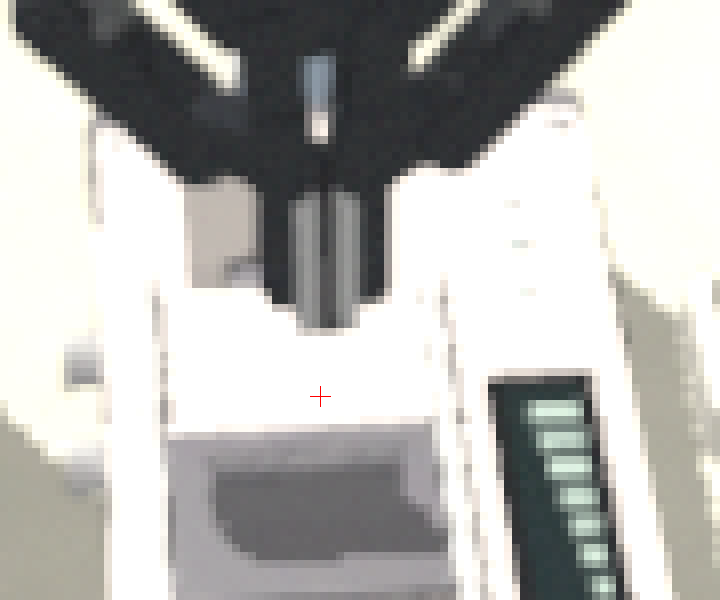

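The fingertips show at about row 206 in the side image, while the reported TCP should project to row 214 or lower. That is a 15–30 mm disagreement, and one camera can't resolve it. I'll move to open space where both cameras see the tips and triangulate there.

jog_arm(deltas=[[[-8,10,10],[0,0,0],0],[[-25,35,20],[0,0,0],0],[[-50,70,20],[0,0,0],0],[[-75,108,20],[0,0,0],0],[[-100,145,20],[0,0,0],0],[[-122,175,20],[0,0,0],0],[[-140,200,20],[0,0,0],0],[[-149,212,20],[0,0,0],0],[[-150,213,20],[0,0,0],0],[[-150,213,20],[0,0,0],0]])

```text
t: 3.25
tool_pos: [418.7, 301.6, 131.0]
eef_rot: [0.498, 0.502, 0.498, -0.502]
ft_force: [-0.2, -0.7, -0.2]
width: 0.001
```

```bash
python3 - <<'E'
from rig import readout, optics
import cv2
from h import *
s=readout.sense(); print(s["t"],s["tool_pos"])
for n in("top","side"):
    im=optics.grab_frame(n)[:,:,::-1].copy(); cv2.imwrite(f"pics/{n}3raw.png",im)
    p=proj(n,[s["tool_pos"]])[0]; print(n,p)
    x,y=map(int,p-[50,37]); x=max(x,0);y=max(y,0); print(x,y)
    b=cv2.convertScaleAbs(cv2.resize(im[y:y+75,x:x+100],None,fx=8,fy=8,interpolation=cv2.INTER_NEAREST),alpha=1.8,beta=20)
    q=(p-[x,y]+.5)*8; cv2.drawMarker(b,tuple(map(int,q)),(0,0,255)); cv2.imwrite(f"pics/{n}3.png",b)
E
```

```text
3.25 [418.67335175 301.5962597  131.03211755]
top [152.15833093 277.10463091]
102 240
side [397.93706984 295.78536045]
347 258
```

View pics/top3.png

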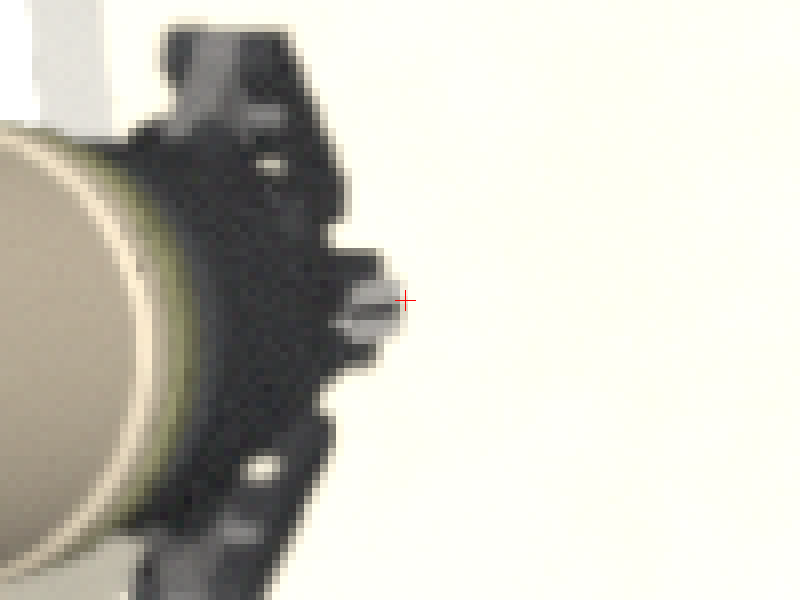

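View pics/side3.png

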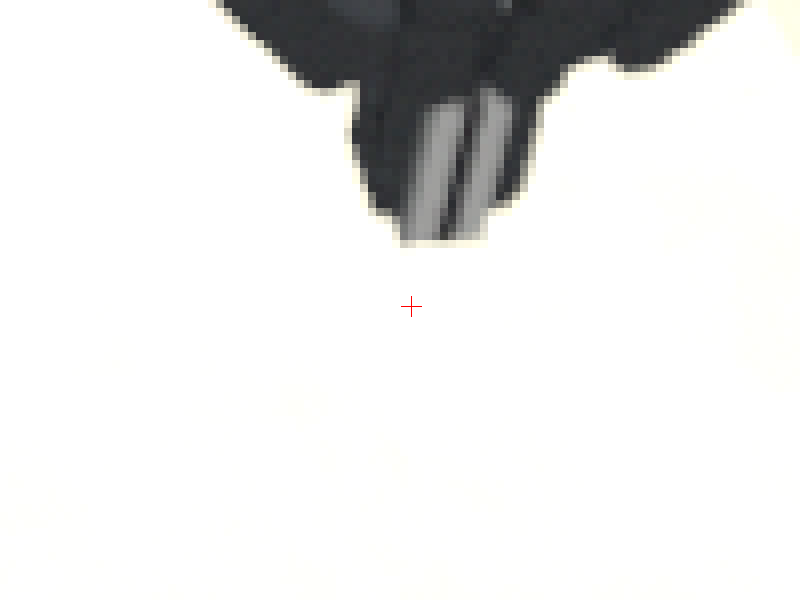

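```bash
python3 - <<'E'
from h import *
from scipy.optimize import least_squares
for w in(0,10,22):
    f=lambda p:np.r_[proj("top",[p-[0,w/2,0]])[0]-[152,278.5],proj("side",[p+[0,w/2,0]])[0]-[401.9,287.75]]
    r=least_squares(f,[418,301,131.]);print(w,r.x,r.fun.round(1))
E
```

```text
0 [414.85955178 297.75601158 143.67995591] [-0.3  1.  -0.7  0. ]
10 [416.9152284  299.40428361 151.79987111] [-0.   0.1 -0.1  0. ]
22 [419.39072617 301.37292049 161.52269634] [ 0.3 -0.9  0.7  0. ]
```

Triangulation matches the tips in x and y, but puts the visible tip 20–30 mm above the reported TCP. I'll settle it with a gentle probe of the bare table.

jog_arm(deltas=[[[0,0,-10],[0,0,0],0],[[0,0,-30],[0,0,0],0],[[0,0,-55],[0,0,0],0],[[0,0,-80],[0,0,0],0],[[0,0,-98],[0,0,0],0],[[0,0,-108],[0,0,0],0],[[0,0,-112],[0,0,0],0],[[0,0,-115],[0,0,0],0],[[0,0,-117],[0,0,0],0],[[0,0,-118],[0,0,0],0]])

```text
t: 4.35
tool_pos: [419.9, 301.0, 12.7]
eef_rot: [0.498, 0.503, 0.498, -0.502]
ft_force: [-0.2, 0.1, -0.2]
width: 0.003
```

```bash
cat > look.py <<'E'
import sys
from rig import readout, optics
from h import *
k=sys.argv[1]
s=readout.sense(); print(s["t"],s["tool_pos"],s["ft_force"])
for n in sys.argv[2:]:
    im=optics.grab_frame(n)[:,:,::-1].copy(); cv2.imwrite(f"pics/{n}{k}raw.png",im)
    p=proj(n,[s["tool_pos"]])[0]
    x,y=map(int,p-[50,45]); x=max(x,0);y=max(y,0); print(n,p,x,y)
    b=cv2.convertScaleAbs(cv2.resize(im[y:y+75,x:x+100],None,fx=8,fy=8,interpolation=cv2.INTER_NEAREST),alpha=1.3,beta=10)
    q=(p-[x,y]+.5)*8; cv2.drawMarker(b,tuple(map(int,q)),(0,0,255)); cv2.imwrite(f"pics/{n}{k}.png",b)
E
python3 look.py 4 side
```

```text
4.35 [419.8628892  301.04554956  12.68971072] [-0.2095716   0.07582551 -0.21710836]
side [386.45555113 343.45975258] 336 298
```

View pics/side4.png

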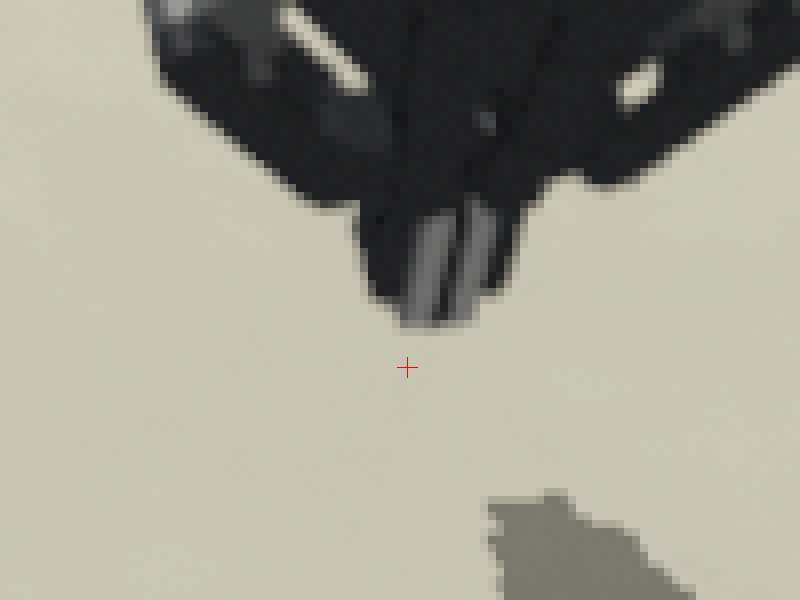

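```bash
cat >> h.py <<'E'
def bp(n,px,z):
    c=optics.camera_info(n);u=cv2.undistortPoints(np.array([[px]],float),c["camera_matrix"],c["distortion"])[0,0]
    T=c["world_from_camera"];d=T[:3,:3]@[*u,1]; return T[:3,3]+d*(z-T[2,3])/d[2]
E
python3 - <<'E'
from h import *
z=lambda X,Y:((X+.5)/8-.5+336,(Y+.5)/8-.5+298)
print("shadow corners",bp("side",z(488,500),0),bp("side",z(565,490),0))
for t in(12,25,35,45): print(t,bp("side",z(403,327),t),bp("side",z(475,322),t))
# light dir: monitor top corner shadow in topz: BL monitor top corner (229,282)/shadow corner (168,318)
q=lambda X,Y:((X+.5)/3.8-.5+190,(Y+.5)/3.8-.5+170)
print(bp("top",q(229,282),50),bp("top",q(168,318),0))
print(bp("top",q(238,55),50),bp("top",q(196,80),0))
E
```

```text
shadow corners [407.71504401 324.07437797   0.        ] [392.11572822 323.32136224   0.        ]
12 [418.24580497 291.32851647  12.        ] [403.64247193 291.5365181   12.        ]
25 [422.02311456 299.96075281  25.        ] [407.69445955 300.16484209  25.        ]
35 [424.92873732 306.60093461  35.        ] [410.8113731  306.80201438  35.        ]
45 [427.83436008 313.24111641  45.        ] [413.92828666 313.43918667  45.        ]
[489.24781002 122.43294454  50.        ] [469.22706491 163.83443347   0.        ]
[617.21732534 120.6684369   50.        ] [610.92453248 151.28825953   0.        ]
```

jog_arm(deltas=[[[0,0,-2],[0,0,0],0],[[0,0,-4],[0,0,0],0],[[0,0,-6],[0,0,0],0],[[0,0,-7],[0,0,0],0],[[0,0,-8],[0,0,0],0],[[0,0,-9],[0,0,0],0],[[0,0,-10],[0,0,0],0],[[0,0,-11],[0,0,0],0],[[0,0,-12],[0,0,0],0],[[0,0,-13],[0,0,0],0]])

```text
t: 5.4
tool_pos: [419.6, 300.8, -0.8]
eef_rot: [-0.498, -0.502, -0.498, 0.502]
ft_force: [1.1, -0.4, 1.0]
width: -0.001
```

```bash
python3 look.py 5 side
```

```text
5.4 [419.56810975 300.83140368  -0.81450028] [ 1.05909567 -0.43383743  1.03809377]
side [385.5285331  348.21387306] 335 303
```

View pics/side5.png

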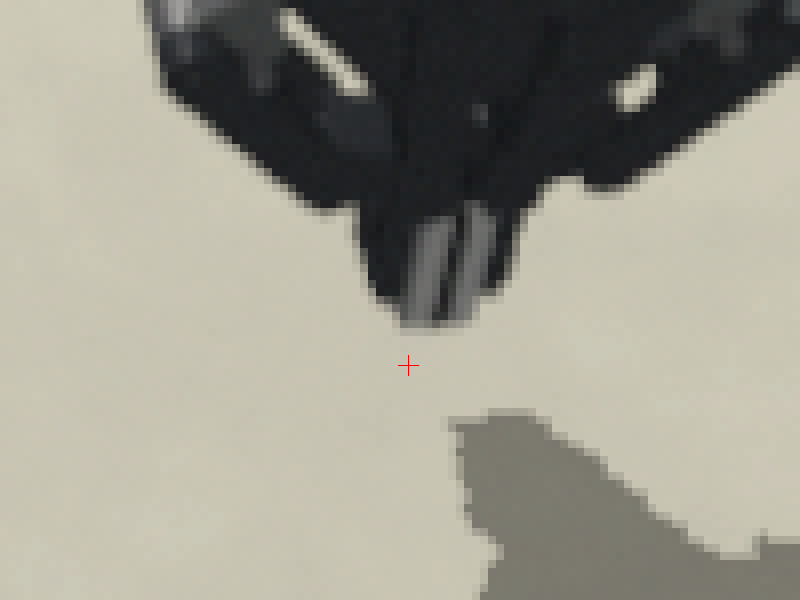

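The tip is still clearly above the table with the TCP reading −0.8 mm, and its shadow is detached by about 20 mm. The reported TCP is therefore about 20 mm too low, so I'll carry on down to touch.

jog_arm(deltas=[[[0,0,-3],[0,0,0],0],[[0,0,-6],[0,0,0],0],[[0,0,-9],[0,0,0],0],[[0,0,-11],[0,0,0],0],[[0,0,-12],[0,0,0],0],[[0,0,-13],[0,0,0],0],[[0,0,-14],[0,0,0],0],[[0,0,-15],[0,0,0],0],[[0,0,-15],[0,0,0],0],[[0,0,-15],[0,0,0],0]])

```text
t: 6.45
tool_pos: [419.6, 300.8, -15.7]
eef_rot: [-0.498, -0.502, -0.498, 0.502]
ft_force: [0.2, 0.3, -0.3]
width: -0.0
```

```bash
python3 look.py 6 side
```

```text
6.45 [419.60149916 300.81228056 -15.70644428] [ 0.17961769  0.30976724 -0.31425001]
side [384.34436207 353.46985924] 334 308
```

View pics/side6.png

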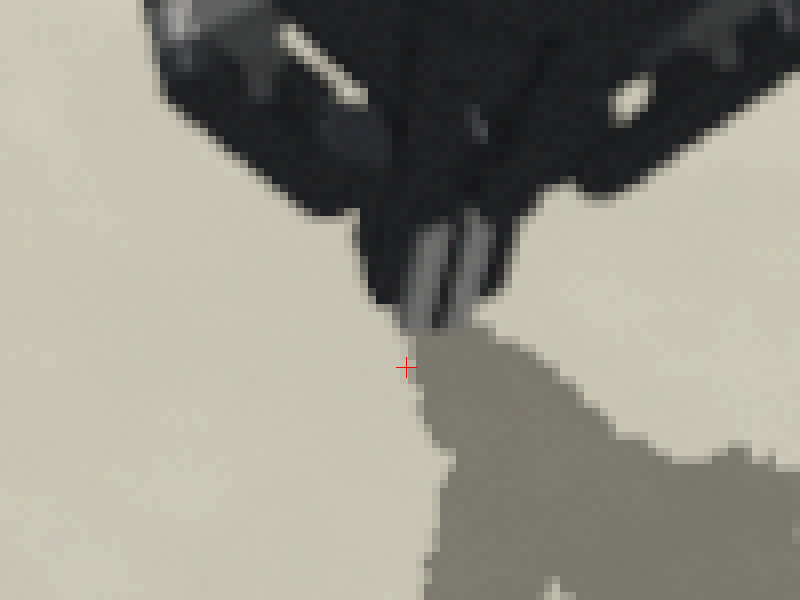

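jog_arm(deltas=[[[0,0,-0.5],[0,0,0],0],[[0,0,-1],[0,0,0],0],[[0,0,-1.5],[0,0,0],0],[[0,0,-2],[0,0,0],0],[[0,0,-2.5],[0,0,0],0],[[0,0,-3],[0,0,0],0],[[0,0,-3.5],[0,0,0],0],[[0,0,-4],[0,0,0],0],[[0,0,-4.5],[0,0,0],0],[[0,0,-5],[0,0,0],0]])

```text
t: 7.5
tool_pos: [419.6, 300.8, -20.8]
eef_rot: [-0.498, -0.502, -0.498, 0.502]
ft_force: [-0.4, 0.2, 0.4]
width: -0.001
```

jog_arm(deltas=[[[0,0,-0.5],[0,0,0],0],[[0,0,-1],[0,0,0],0],[[0,0,-1.4],[0,0,0],0],[[0,0,-1.8],[0,0,0],0],[[0,0,-2.2],[0,0,0],0],[[0,0,-2.6],[0,0,0],0],[[0,0,-3],[0,0,0],0],[[0,0,-3.4],[0,0,0],0],[[0,0,-3.7],[0,0,0],0],[[0,0,-4],[0,0,0],0]])

```text
t: 8.5
tool_pos: [419.6, 300.8, -24.8]
eef_rot: [-0.498, -0.502, -0.498, 0.502]
ft_force: [0.4, -0.8, 0.1]
width: 0.002
```

```bash
python3 look.py 7 side
```

```text
8.5 [419.59006967 300.81449472 -24.76102848] [ 0.40910789 -0.81134043  0.07257055]
side [383.65926185 356.61065394] 333 311
```

View pics/side7.png

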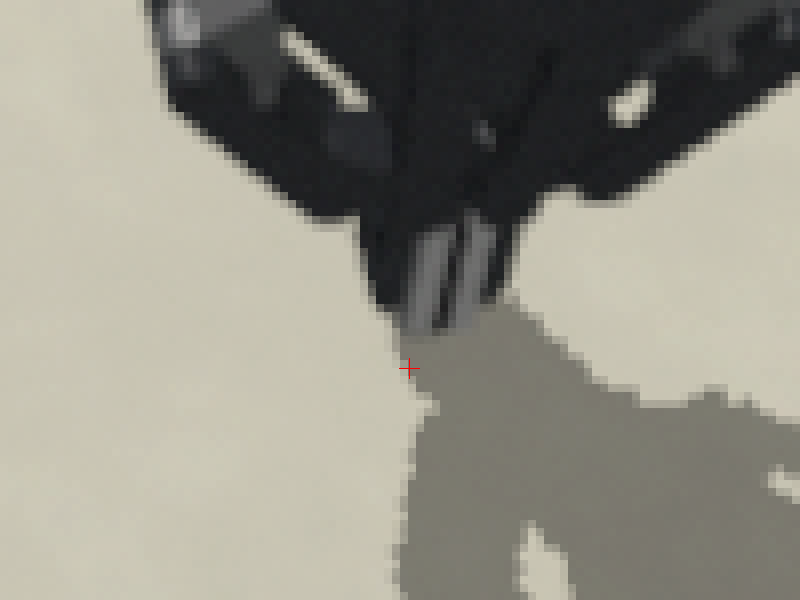

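```bash
python3 - <<'E'
from h import *
for z in(0,3,5,8): print(z,bp("side",(333+400/8,311+334/8-.5),z),bp("side",(333+478/8,311+328/8-.5),z))
E
```

```text
0 [425.55806099 308.24973016   0.        ] [409.8179794  308.37165519   0.        ]
3 [426.38367362 310.13559335   3.        ] [410.71074746 310.25699819   3.        ]
5 [426.93408204 311.39283548   5.        ] [411.30592616 311.51389352   5.        ]
8 [427.75969466 313.27869867   8.        ] [412.19869422 313.39923651   8.        ]
```

jog_arm(deltas=[[[0,0,-0.5],[0,0,0],0],[[0,0,-1],[0,0,0],0],[[0,0,-1.5],[0,0,0],0],[[0,0,-2],[0,0,0],0],[[0,0,-2.4],[0,0,0],0],[[0,0,-2.8],[0,0,0],0],[[0,0,-3.2],[0,0,0],0],[[0,0,-3.5],[0,0,0],0],[[0,0,-3.8],[0,0,0],0],[[0,0,-4],[0,0,0],0]])

```text
t: 9.55
tool_pos: [419.6, 300.8, -27.9]
eef_rot: [0.497, 0.503, 0.498, -0.502]
ft_force: [-1.9, -1.4, 16.6]
width: -0.001
```

Contact at a reported z of −27.9 mm (16.6 N), so true tip height ≈ reported z + 28 mm. I'll lift off, then check how much room the finger linkage leaves above the tip for the well.

```bash
python3 - <<'E'
from h import *
def bpy(n,px,y):
    a=bp(n,px,0);b=bp(n,px,100); t=(y-a[1])/(b[1]-a[1]); return a+(b-a)*t
for nm,P in dict(kl=(320,220),kl2=(355,218),kr=(600,200),kr2=(560,182),bl=(378,308),br=(500,300),fl=(358,235),fr=(520,240)).items():
    px=(333+P[0]/8-.5,311+P[1]/8-.5); print(nm,[ (bpy("side",px,y)-[419.6,300.8,4])[[0,2]].round(1) for y in(300.8,306,311.8)])
E
```

```text
kl [array([24.6, 26.4]), array([26.6, 34.2]), array([28.9, 42.9])]
kl2 [array([17.7, 26.1]), array([19.8, 33.9]), array([22.1, 42.6])]
kr [array([-31.2,  25.5]), array([-28.5,  33.2]), array([-25.5,  41.9])]
kr2 [array([-22.1,  32.6]), array([-19.5,  40.3]), array([-16.7,  48.9])]
bl [array([ 9.3, -5.7]), array([11.5,  2.4]), array([13.9, 11.5])]
br [array([-15.7,  -6.5]), array([-13.2,   1.7]), array([-10.5,  10.8])]
fl [array([16.4, 20.3]), array([18.5, 28.1]), array([20.9, 36.9])]
fr [array([-16.9,  14. ]), array([-14.4,  21.9]), array([-11.6,  30.8])]
```

jog_arm(deltas=[[[0,0,5],[0,0,0],0],[[0,0,25],[0,0,0],0],[[8,-10,60],[0,0,0],0],[[28,-40,90],[0,0,0],0],[[52,-74,105],[0,0,0],0],[[77,-110,110],[0,0,0],0],[[102,-146,110],[0,0,0],0],[[126,-180,110],[0,0,0],0],[[144,-204,110],[0,0,0],0],[[151,-211,110],[0,0,0],0]])

```text
t: 10.55
tool_pos: [572.3, 85.9, 81.6]
eef_rot: [0.497, 0.504, 0.496, -0.504]
ft_force: [-0.1, -0.1, 0.5]
width: -0.004
```

jog_arm(deltas=[[[0,0,0],[0,0,0],0],[[0,0,-4],[0,0,0],0],[[0,0,-14],[0,0,0],0],[[0,0,-26],[0,0,0],0],[[0,0,-36],[0,0,0],0],[[0,0,-42],[0,0,0],0],[[0,0,-45],[0,0,0],0],[[0,0,-47],[0,0,0],0],[[0,0,-48],[0,0,0],0],[[0,0,-48],[0,0,0],0]])

```text
t: 11.55
tool_pos: [570.7, 89.8, 33.4]
eef_rot: [0.498, 0.503, 0.497, -0.502]
ft_force: [-1.5, -0.0, -0.1]
width: -0.002
```

```bash
python3 look.py 8 side
```

```text
11.55 [570.72520606  89.80781501  33.42032976] [-1.5124079  -0.0134042  -0.05841284]
side [280.13046425 245.91510285] 230 200
```

View pics/side8.png

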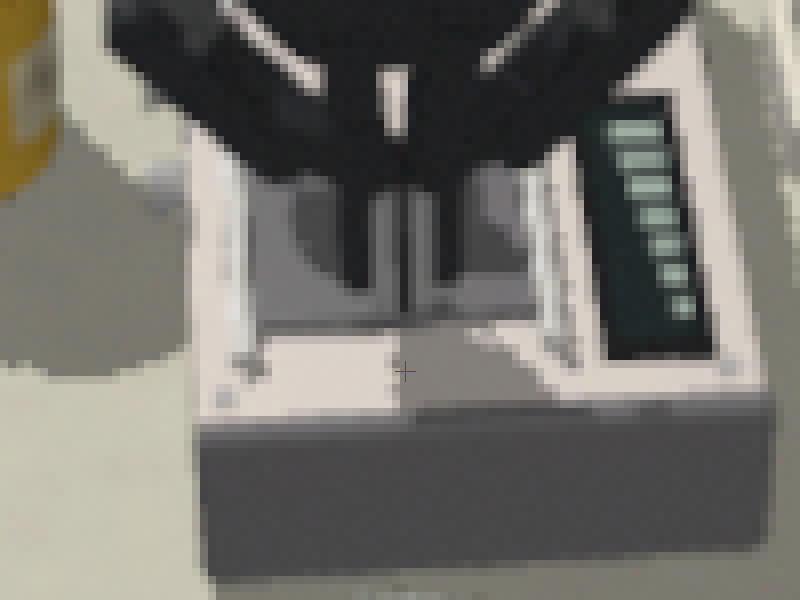

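jog_arm(deltas=[[[0,-4,0],[0,0,0],0],[[0,-9,0],[0,0,0],0],[[0,-14,0],[0,0,0],0],[[0,-21,0],[0,0,0],0],[[0,-29,0],[0,0,0],0],[[0,-37,0],[0,0,0],0],[[0,-45,0],[0,0,0],0],[[0,-51,0],[0,0,0],0],[[-0.5,-55,0],[0,0,0],0],[[-0.5,-57,0],[0,0,0],0]])

```text
t: 12.6
tool_pos: [570.3, 32.2, 33.3]
eef_rot: [0.498, 0.503, 0.497, -0.503]
ft_force: [0.7, 1.0, -0.7]
width: 0.002
```

```bash
python3 look.py 9 side top
```

```text
12.6 [570.28327178  32.228792    33.26616198] [ 0.73556994  0.95961065 -0.66598037]
side [277.86851198 224.76071798] 227 179
top [293.25892468 207.23517308] 243 162
```

View pics/side9.png

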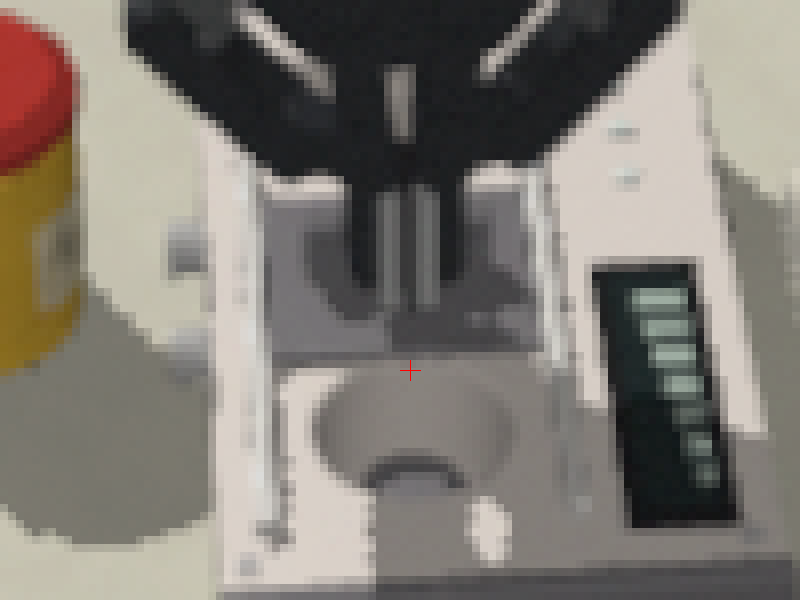

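View pics/top9.png

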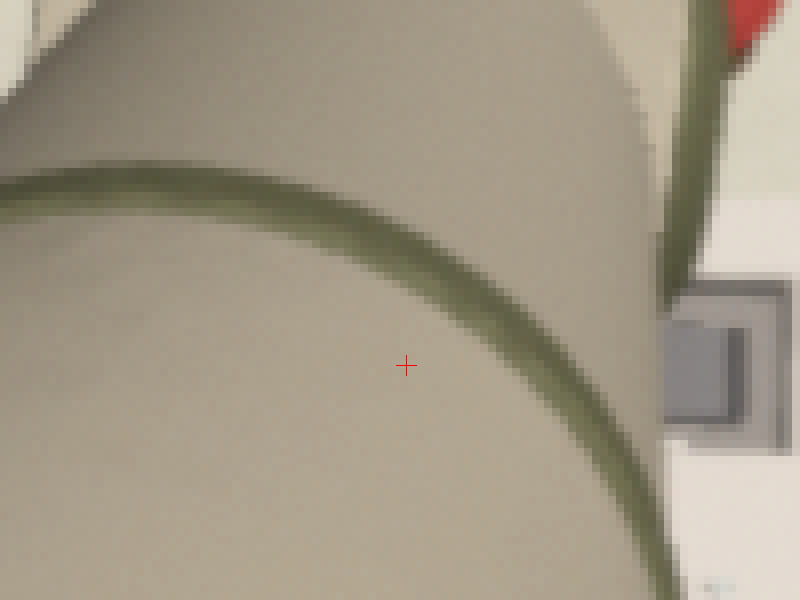

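```bash
python3 - <<'E'
from h import *
p=[552.47,14.18,-.0107]
for row in(350,354,362):
  for z in(50,54):
    a=bp("side",(227+320/8-.5,179+row/8-.5),z); c,s=np.cos(p[2]),np.sin(p[2]); d=a[:2]-p[:2]; print(row,z,a.round(1),"mon y",(-s*d[0]+c*d[1]).round(1))
# well mouth circle & near rails ends predicted
th=np.radians(np.arange(0,360,45)); 
q=proj("side",M(p,[(18+23*np.cos(t),55+23*np.sin(t),50) for t in th]));print(((q-[227,179]+.5)*8).round())
q=proj("side",M(p,[(53,89,50),(-17,89,50),(-65,111,50),(65,111,50)]));print(((q-[227,179]+.5)*8).round())
E
```

```text
350 50 [592.3  41.2  50. ] mon y 27.4
350 54 [592.5  45.5  54. ] mon y 31.8
354 50 [592.4  42.6  50. ] mon y 28.8
354 54 [592.6  46.9  54. ] mon y 33.2
362 50 [592.6  45.3  50. ] mon y 31.6
362 54 [592.8  49.7  54. ] mon y 35.9
[[320. 431.]
 [353. 478.]
 [427. 495.]
 [495. 470.]
 [518. 419.]
 [484. 373.]
 [412. 358.]
 [345. 381.]]
[[275. 539.]
 [585. 520.]
 [809. 577.]
 [225. 613.]]
```

jog_arm(deltas=[[[0,-1,0],[0,0,0],0],[[0,-2,0],[0,0,0],0],[[0,-3,0],[0,0,0],0],[[0,-4,0],[0,0,0],0],[[0,-5,0],[0,0,0],0],[[0,-5.5,0],[0,0,0],0],[[0,-6,0],[0,0,0],0],[[0,-6,0],[0,0,0],0],[[0,-6,0],[0,0,0],0],[[0,-6,0],[0,0,0],0]])

```text
t: 13.7
tool_pos: [570.0, 26.7, 33.3]
eef_rot: [-0.498, -0.502, -0.498, 0.503]
ft_force: [0.2, 0.4, -0.7]
width: -0.001
```

jog_arm(deltas=[[[0,-0.2,0],[0,0,0],0],[[0,-0.4,0],[0,0,0],0],[[0,-0.6,0],[0,0,0],0],[[0,-0.8,0],[0,0,0],0],[[0,-1,0],[0,0,0],0],[[0,-1.1,0],[0,0,0],0],[[0,-1.2,0],[0,0,0],0],[[0,-1.2,0],[0,0,0],0],[[0,-1.2,0],[0,0,0],0],[[0,-1.2,0],[0,0,0],0]])

```text
t: 14.7
tool_pos: [570.1, 25.6, 33.3]
eef_rot: [-0.498, -0.502, -0.498, 0.502]
ft_force: [-0.3, 1.3, 0.5]
width: -0.0
```

```bash
python3 look.py 10 side; python3 - <<'E'
from rig import readout
print(readout.sense()["ft_force"])
E
```

```text
14.7 [570.08312821  25.56689554  33.27363996] [-0.31791288  1.31517008  0.52738148]
side [277.69602664 222.41769808] 227 177
[-0.75444808  0.94360524  0.69838784]
```

View pics/side10.png

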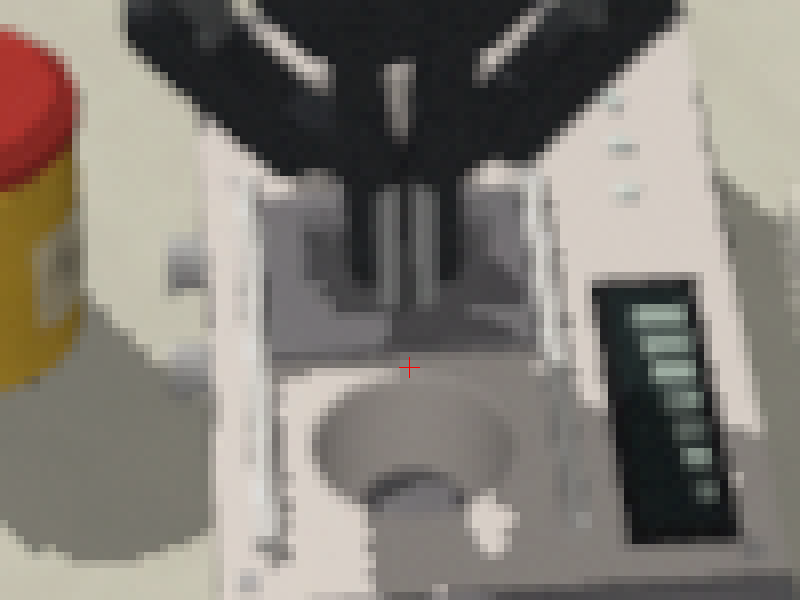

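jog_arm(deltas=[[[0,-0.2,0],[0,0,0],0],[[0,-0.4,0],[0,0,0],0],[[0,-0.6,0],[0,0,0],0],[[0,-0.8,0],[0,0,0],0],[[0,-0.9,0],[0,0,0],0],[[0,-1,0],[0,0,0],0],[[0,-1,0],[0,0,0],0],[[0,-1,0],[0,0,0],0],[[0,-1,0],[0,0,0],0],[[0,-1,0],[0,0,0],0]])

```text
t: 15.75
tool_pos: [570.1, 24.6, 33.3]
eef_rot: [-0.498, -0.502, -0.498, 0.502]
ft_force: [-0.5, 1.5, 0.1]
width: -0.002
```

jog_arm(deltas=[[[0,-0.2,0],[0,0,0],0],[[0,-0.3,0],[0,0,0],0],[[0,-0.4,0],[0,0,0],0],[[0,-0.5,0],[0,0,0],0],[[0,-0.6,0],[0,0,0],0],[[0,-0.7,0],[0,0,0],0],[[0,-0.7,0],[0,0,0],0],[[0,-0.7,0],[0,0,0],0],[[0,-0.7,0],[0,0,0],0],[[0,-0.7,0],[0,0,0],0]])

```text
t: 16.75
tool_pos: [570.1, 23.9, 33.3]
eef_rot: [-0.498, -0.502, -0.498, 0.502]
ft_force: [-0.4, 0.9, 1.2]
width: 0.002
```

jog_arm(deltas=[[[0,-0.2,0],[0,0,0],0],[[0,-0.3,0],[0,0,0],0],[[0,-0.4,0],[0,0,0],0],[[0,-0.5,0],[0,0,0],0],[[0,-0.6,0],[0,0,0],0],[[0,-0.7,0],[0,0,0],0],[[0,-0.8,0],[0,0,0],0],[[0,-0.8,0],[0,0,0],0],[[0,-0.8,0],[0,0,0],0],[[0,-0.8,0],[0,0,0],0]])

```text
t: 17.75
tool_pos: [570.1, 23.2, 33.3]
eef_rot: [-0.498, -0.502, -0.498, 0.502]
ft_force: [-0.3, 1.8, -0.3]
width: 0.002
```

```bash
python3 look.py 11 side; python3 - <<'E'
from h import *
im=[cv2.cvtColor(cv2.imread(f"pics/side{k}raw.png"),cv2.COLOR_BGR2GRAY) for k in("9","10","11")]
p=[552.47,14.18,-.0107]
# column profile of plate edge, left part col ~ 227+40
for i in im: print(i[212:232,262:270].mean(1).round().astype(int))
q=proj("side",M(p,[(40,24,54),(40,24,50),(-65,111,50)])); print(q)
E
```

```text
17.75 [570.08514036  23.17854658  33.27382803] [-0.29979258  1.80183691 -0.28244297]
side [277.59673524 221.58683671] 227 176
[ 61  62  65  70  72  74  79  82  82  82  84  68  73 123 142 140 132 122
 114 111]
[ 68  69  73  76  80  82  82  82  80  67  80 114 141 151 146 140 132 122
 114 111]
[ 66  70  77  81  82  82  82  82  66  79 103 139 150 151 146 140 132 122
 114 111]
[[266.11524615 219.47983212]
 [266.17547949 221.04005296]
 [327.65783343 250.59848636]]
```

jog_arm(deltas=[[[0,-0.2,0],[0,0,0],0],[[0,-0.3,0],[0,0,0],0],[[0,-0.4,0],[0,0,0],0],[[0,-0.5,0],[0,0,0],0],[[0,-0.6,0],[0,0,0],0],[[0,-0.7,0],[0,0,0],0],[[0,-0.8,0],[0,0,0],0],[[0,-0.8,0],[0,0,0],0],[[0,-0.8,0],[0,0,0],0],[[0,-0.8,0],[0,0,0],0]])

```text
t: 18.8
tool_pos: [570.1, 23.1, 33.3]
eef_rot: [0.498, 0.502, 0.498, -0.502]
ft_force: [-0.4, 5.9, 0.6]
width: -0.003
```

jog_arm(deltas=[[[0,-0.2,0],[0,0,0],0],[[0,-0.3,0],[0,0,0],0],[[0,-0.4,0],[0,0,0],0],[[0,-0.5,0],[0,0,0],0],[[0,-0.6,0],[0,0,0],0],[[0,-0.7,0],[0,0,0],0],[[0,-0.8,0],[0,0,0],0],[[0,-0.8,0],[0,0,0],0],[[0,-0.8,0],[0,0,0],0],[[0,-0.8,0],[0,0,0],0]])

```text
t: 19.8
tool_pos: [570.1, 23.0, 33.3]
eef_rot: [0.498, 0.502, 0.498, -0.502]
ft_force: [-1.1, 8.0, 0.4]
width: 0.002
```

Opening stop reached: the force rose to 8 N while the tool held at y = 23.1. Next I move over the well and check alignment.

jog_arm(deltas=[[[0,3,0],[0,0,0],0],[[0,8,0],[0,0,0],0],[[0,16,0],[0,0,0],0],[[0,25,0],[0,0,0],0],[[0.5,34,0],[0,0,0],0],[[0.5,41,0],[0,0,0],0],[[0.5,45,0],[0,0,0],0],[[0.5,46.5,0],[0,0,0],0],[[0.5,47,0],[0,0,0],0],[[0.5,47,0],[0,0,0],0]])

```text
t: 20.8
tool_pos: [570.6, 68.2, 33.3]
eef_rot: [-0.498, -0.502, -0.497, 0.503]
ft_force: [-1.2, -1.1, 0.9]
width: 0.001
```

```bash
python3 look.py 12 side; python3 - <<'E'
from h import *
p=[552.47,14.18,-.0107]
a=cv2.imread("pics/side9raw.png").astype(int);b=cv2.imread("pics/side12raw.png").astype(int)
b0=cv2.imread("pics/side0.png").astype(int)
# monitor motion check: front right region & display
for nm,(r0,r1,c0,c1) in dict(disp=(210,250,300,325),nearend=(252,272,255,325)).items():
    print(nm,abs(b0-b)[r0:r1,c0:c1].mean())
E
```

```text
20.8 [570.5641394   68.22232165  33.29349858] [-1.17986354 -1.0688917   0.89651332]
side [279.25660605 237.78764472] 229 192
disp 11.606333333333334
nearend 5.203095238095238
```

View pics/side12.png

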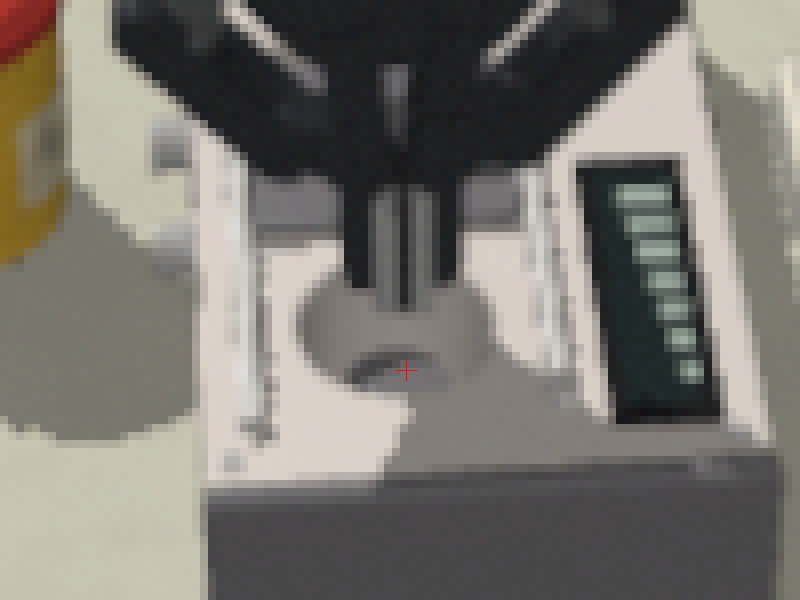

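jog_arm(deltas=[[[0,0,-3],[0,0,0],0],[[0,0,-9],[0,0,0],0],[[0,0,-16],[0,0,0],0],[[0,0,-22],[0,0,0],0],[[0,0,-26],[0,0,0],0],[[0,0,-29],[0,0,0],0],[[0,0,-31],[0,0,0],0],[[0,0,-32.5],[0,0,0],0],[[0,0,-34],[0,0,0],0],[[0,0,-34],[0,0,0],0]])

```text
t: 21.85
tool_pos: [570.5, 68.5, -0.7]
eef_rot: [-0.498, -0.502, -0.498, 0.502]
ft_force: [-1.2, 0.1, 3.0]
width: 0.003
```

jog_arm(deltas=[[[0,0,-0.5],[0,0,0],0],[[0,0,-1],[0,0,0],0],[[0,0,-1.5],[0,0,0],0],[[0,0,-2],[0,0,0],0],[[0,0,-2.5],[0,0,0],0],[[0,0,-3],[0,0,0],0],[[0,0,-3.4],[0,0,0],0],[[0,0,-3.7],[0,0,0],0],[[0,0,-3.7],[0,0,0],0],[[0,0,-3.7],[0,0,0],0]])

```text
t: 22.85
tool_pos: [570.5, 68.5, -4.0]
eef_rot: [0.498, 0.502, 0.498, -0.502]
ft_force: [-2.0, -0.2, 9.9]
width: 0.003
```

Key bottomed: 9.9 N at the expected −4.0 mm. Hold it there a bit firmer, then release.

jog_arm(deltas=[[[0,0,-0.4],[0,0,0],0],[[0,0,-0.4],[0,0,0],0],[[0,0,-0.4],[0,0,0],0],[[0,0,-0.4],[0,0,0],0],[[0,0,-0.4],[0,0,0],0],[[0,0,-0.4],[0,0,0],0],[[0,0,-0.4],[0,0,0],0],[[0,0,-0.4],[0,0,0],0],[[0,0,-0.4],[0,0,0],0],[[0,0,-0.4],[0,0,0],0]])

```text
t: 23.85
tool_pos: [570.5, 68.5, -4.1]
eef_rot: [0.498, 0.503, 0.498, -0.502]
ft_force: [-4.2, -1.1, 14.2]
width: -0.002
```

jog_arm(deltas=[[[0,0,0],[0,0,0],0],[[0,0,0],[0,0,0],0],[[0,0,0],[0,0,0],0],[[0,0,0],[0,0,0],0],[[0,0,0],[0,0,0],0],[[0,0,0],[0,0,0],0],[[0,0,3],[0,0,0],0],[[0,0,7],[0,0,0],0],[[0,0,12],[0,0,0],0],[[0,0,18],[0,0,0],0]])

```text
t: 24.85
tool_pos: [570.9, 68.7, 13.3]
eef_rot: [0.498, 0.502, 0.498, -0.502]
ft_force: [0.2, 0.1, -0.0]
width: -0.002
```

jog_arm(deltas=[[[0,0,12],[0,0,0],0],[[0,0,30],[0,0,0],0],[[0,0,46],[0,0,0],0],[[0,-5,54],[0,0,0],0],[[0,-20,56],[0,0,0],0],[[-0.2,-42,56],[0,0,0],0],[[-0.5,-64,56],[0,0,0],0],[[-0.7,-80,56],[0,0,0],0],[[-0.7,-87,56],[0,0,0],0],[[-0.7,-89,54],[0,0,0],0]])

```text
t: 25.85
tool_pos: [569.7, -22.2, 67.0]
eef_rot: [-0.497, -0.503, -0.497, 0.503]
ft_force: [1.3, -0.4, -0.2]
width: 0.003
```

jog_arm(deltas=[[[0,0,0],[0,0,0],0],[[0,0,-4],[0,0,0],0],[[0,0,-11],[0,0,0],0],[[0,0,-20],[0,0,0],0],[[0,0,-27],[0,0,0],0],[[0,0,-31],[0,0,0],0],[[0,0,-33],[0,0,0],0],[[0,0,-34],[0,0,0],0],[[0,0,-34],[0,0,0],0],[[0,0,-34],[0,0,0],0]])

```text
t: 26.85
tool_pos: [570.0, -20.5, 33.4]
eef_rot: [0.498, 0.503, 0.497, -0.502]
ft_force: [-0.2, -0.2, 0.3]
width: 0.0
```

```bash
python3 look.py 13 side
```

```text
26.85 [570.04203957 -20.50782341  33.40115723] [-0.1731956  -0.22221746  0.27523505]
side [275.88026072 206.85066347] 225 161
```

View pics/side13.png

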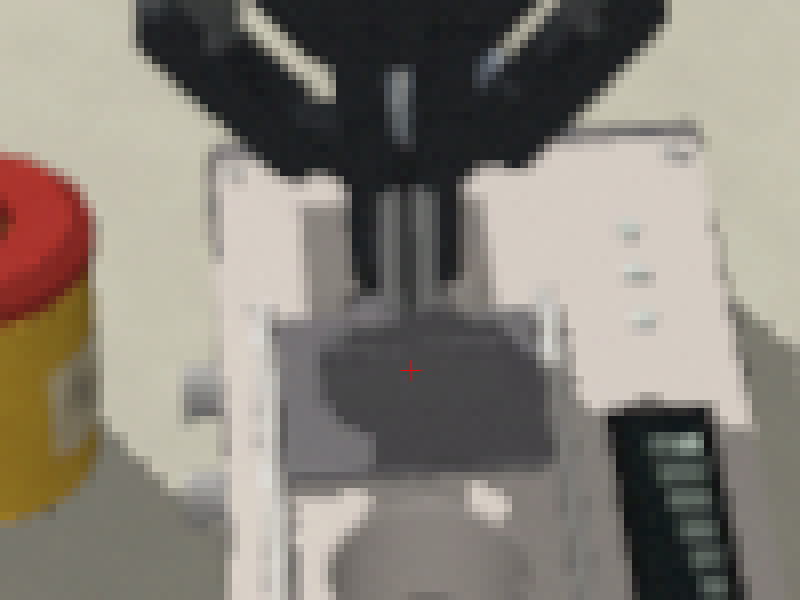

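jog_arm(deltas=[[[0,4,0],[0,0,0],0],[[0,9,0],[0,0,0],0],[[0,14,0],[0,0,0],0],[[0,21,0],[0,0,0],0],[[0,29,0],[0,0,0],0],[[0.2,38,0],[0,0,0],0],[[0.4,47,0],[0,0,0],0],[[0.6,56,0],[0,0,0],0],[[0.6,63,0],[0,0,0],0],[[0.6,67,0],[0,0,0],0]])

```text
t: 27.9
tool_pos: [570.6, 47.7, 33.2]
eef_rot: [0.498, 0.502, 0.498, -0.502]
ft_force: [-0.4, -1.8, 0.3]
width: 0.001
```

jog_arm(deltas=[[[0,1,0],[0,0,0],0],[[0,2,0],[0,0,0],0],[[0,3,0],[0,0,0],0],[[0,4,0],[0,0,0],0],[[0,4.5,0],[0,0,0],0],[[0,4.8,0],[0,0,0],0],[[0,5,0],[0,0,0],0],[[0,5,0],[0,0,0],0],[[0,5,0],[0,0,0],0],[[0,5,0],[0,0,0],0]])

```text
t: 28.9
tool_pos: [570.5, 51.5, 33.2]
eef_rot: [-0.498, -0.502, -0.498, 0.502]
ft_force: [0.0, -1.3, -0.5]
width: -0.002
```

jog_arm(deltas=[[[0,0.2,0],[0,0,0],0],[[0,0.4,0],[0,0,0],0],[[0,0.6,0],[0,0,0],0],[[0,0.8,0],[0,0,0],0],[[0,1,0],[0,0,0],0],[[0,1.2,0],[0,0,0],0],[[0,1.4,0],[0,0,0],0],[[0,1.5,0],[0,0,0],0],[[0,1.5,0],[0,0,0],0],[[0,1.5,0],[0,0,0],0]])

```text
t: 29.9
tool_pos: [570.5, 53.1, 33.2]
eef_rot: [-0.498, -0.502, -0.498, 0.502]
ft_force: [0.2, -1.0, -1.1]
width: -0.004
```

jog_arm(deltas=[[[0,0.2,0],[0,0,0],0],[[0,0.3,0],[0,0,0],0],[[0,0.4,0],[0,0,0],0],[[0,0.5,0],[0,0,0],0],[[0,0.6,0],[0,0,0],0],[[0,0.7,0],[0,0,0],0],[[0,0.8,0],[0,0,0],0],[[0,0.8,0],[0,0,0],0],[[0,0.8,0],[0,0,0],0],[[0,0.8,0],[0,0,0],0]])

```text
t: 30.9
tool_pos: [570.5, 53.3, 33.2]
eef_rot: [-0.498, -0.502, -0.497, 0.503]
ft_force: [0.0, -4.3, -0.5]
width: -0.0
```

jog_arm(deltas=[[[0,0.2,0],[0,0,0],0],[[0,0.3,0],[0,0,0],0],[[0,0.4,0],[0,0,0],0],[[0,0.5,0],[0,0,0],0],[[0,0.6,0],[0,0,0],0],[[0,0.6,0],[0,0,0],0],[[0,0.6,0],[0,0,0],0],[[0,0.6,0],[0,0,0],0],[[0,0.6,0],[0,0,0],0],[[0,0.6,0],[0,0,0],0]])

```text
t: 31.9
tool_pos: [570.5, 53.4, 33.2]
eef_rot: [-0.498, -0.502, -0.497, 0.503]
ft_force: [-0.5, -5.6, 0.4]
width: 0.0
```

jog_arm(deltas=[[[0,-3,0],[0,0,0],0],[[0,-8,0],[0,0,0],0],[[0,-12,4],[0,0,0],0],[[0,-12,15],[0,0,0],0],[[0,-12,40],[0,0,0],0],[[0,-12,75],[0,0,0],0],[[-5,-12,110],[0,0,0],0],[[-20,-12,140],[0,0,0],0],[[-40,-12,160],[0,0,0],0],[[-60,-12,165],[0,0,0],0]])

```text
t: 32.9
tool_pos: [510.9, 42.7, 201.3]
eef_rot: [0.498, 0.504, 0.497, -0.501]
ft_force: [0.6, -0.1, -0.7]
width: 0.004
```

jog_arm(deltas=[[[-10,10,0],[0,0,0],0],[[-25,35,0],[0,0,0],0],[[-40,70,0],[0,0,0],0],[[-55,105,0],[0,0,0],0],[[-70,140,0],[0,0,0],0],[[-85,175,0],[0,0,0],0],[[-100,210,0],[0,0,0],0],[[-110,235,0],[0,0,0],0],[[-115,248,0],[0,0,0],0],[[-115,250,0],[0,0,0],0]])

```text
t: 33.9
tool_pos: [394.7, 294.2, 197.9]
eef_rot: [-0.498, -0.502, -0.498, 0.502]
ft_force: [-0.5, -0.4, 0.7]
width: 0.001
```

```bash
python3 - <<'E'
from rig import readout, optics
import cv2
for n in("top","side"):
    im=optics.grab_frame(n)[:,:,::-1]; cv2.imwrite(f"pics/{n}14raw.png",im)
a=cv2.imread("pics/top14raw.png")[170:260,190:400]; b=cv2.imread("pics/side14raw.png")[160:280,200:370]
f=lambda x,s:cv2.convertScaleAbs(cv2.resize(x,None,fx=s,fy=s,interpolation=cv2.INTER_CUBIC),alpha=1.5)
cv2.imwrite("pics/topz14.png",f(a,3.8)); cv2.imwrite("pics/sidez14.png",f(b,4.7))
s=readout.sense();print(s["t"],s["tool_pos"],s["ft_force"])
E
```

```text
34.0 [395.81039813 291.92173706 198.06574829] [-0.24337922 -0.31460081 -0.24260958]
```

View pics/topz14.png

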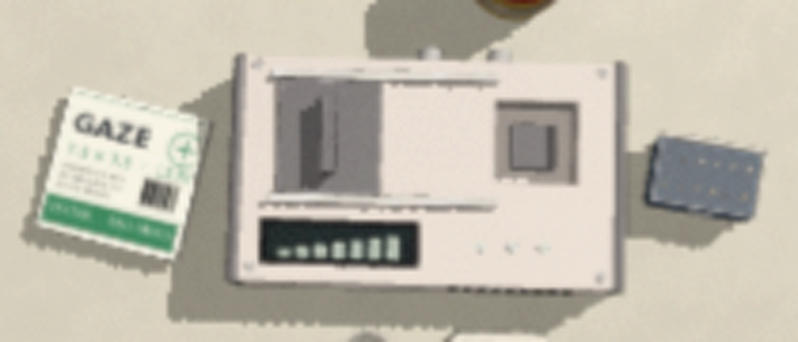

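View pics/sidez14.png

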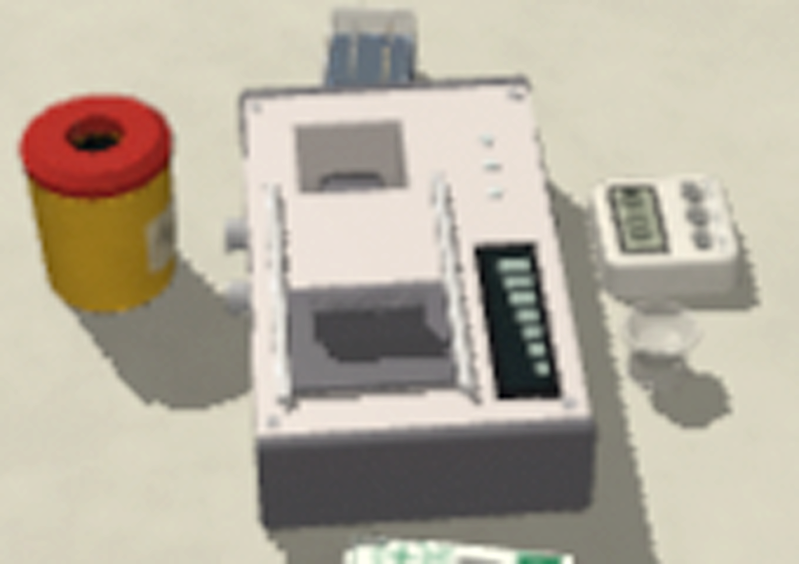

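The shutter edges have moved from (288, 392) to about (275, 381) in the enlarged top view, roughly 6.5 mm, so it is home. The monitor and bystanders are at the same pixels as at the start, and the arm is clear.

```bash
python3 -c "
from rig import close_job
print(close_job())"
```

```text
the job is handed in; nothing more can be done
None
```

I reset the monitor in the order asked and handed the job in at about 34 s of the 51 s allowed. The report gave no verdict.

- **Shutter opened:** I pushed the rib to its end stop with the shut fingertips. The force rose to 8 N while the tool held at y ≈ 23 mm.
- **Reset key pressed:** I pressed it to the bottom, at 10–14 N and the expected depth, and held it for about 1.6 s. I then lifted the finger out; the force went back to zero. I did not check by camera that the key came up.
- **Shutter closed:** I pushed the rib back until the force rose to about 5.6 N. The tool had travelled 60.2 mm between the two stops, allowing for finger and rib thickness, against the stated 60 mm. The last pictures show the shutter home over the well.
- **Surroundings:** By eye, the monitor, the test key and the five bystanders are at the same places in the picture as at the start. The arm finished clear of everything.

**Disagreement:** the fingertips stood about 28 mm higher than the reported tool position. I first saw this in the camera views. I confirmed it by touching bare table with about 17 N, where the reported height read −27.9 mm. All later heights used that correction, and the key's depth and force agreed with it.

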